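# Clamp a coolant pipe in the yoke vice to the indicator tab

## Task

Clamp the loose coolant pipe in the blue yoke vice so that its brass hose end can be dressed: lay it in the vee with the brass end sticking out and slide it gently in until its plain end rests against the end stop. Then wind the crank clockwise until the red tab pops out of the bridge and stop there at once, because the thin pipe is crushed if the screw is driven on past the tab. Leave the pipe clamped, and do not shift the other things lying on the worktop.

Things in the scene. Friction and masses are not known exactly. Their poses are not given: they have to be found in the camera images.
- pipe_vice: small blue cast yoke vice bolted to the worktop; x runs along its vee from the open mouth to the end stop, z up, origin on the worktop straight below the screw. Base plate 165 x 104 x 10 mm (x -115 to +50). A pipe seated in the vee has its axis at y = 0, z = 49.6 mm.
- vee_mouth (a point): mouth end of the bright 90 degree vee, on the seated pipe's axis. The vee opens upward and runs 120 mm from here to x = +25 of the vice; its bottom lies 15.6 mm below this point, its rims 1.6 mm below; the block is 50 mm wide outside. The base plate reaches 20 mm farther out, 40 mm below.
- bridge (a point): middle of the bridge across the yoke, 107 mm above the worktop on the screw axis. The bridge is 44 mm along x and 100 mm wide, underside at z = 90; pillars at y +-29 to +-49, x -17 to +17. So the pipe goes in along x from the mouth, under the bridge and the foot. Inside, a stiff spring yields as the clamp bites.
- vee_stop (a point): the point of the end stop that a seated pipe's plain end touches: on the stop's face (a bright upright plate 34 mm wide), on the pipe axis, 26 mm behind the screw. Its axes are those of the vice.
- foot: square steel pressure foot, 30 x 30 mm, at the lower end of the screw; origin at the centre of its underside. It does not turn, and comes down 10 mm for each full turn of the crank. At the start it stands 6 to 10 mm above the top of a seated pipe.
- end_stop: the end stop's upright plate, 6 x 34 x 44 mm, fixed to the vice; origin where point vee_stop is.
- crank (a joint): angle of the crank on top of the screw, rad, growing clockwise seen from above, which lowers the foot. At 0 the crank arm points along the vice's +x, away from the mouth. It stays where it is left and turns stiffly: about 8 N at the knob keeps it moving while free, about 13 N at the trip.
- knob_grip (a point): middle of the black upright knob at the end of the crank arm, 60 mm from the screw axis; the knob is 21 mm thick, spins freely on its pin, and reaches 19 mm above and 23 mm below this point, down to the flat crank arm. It goes round with the crank and down with the screw; about 203 mm above the worktop at the start. The arm is 60 mm long, 13 mm wide.
- indicator_tab (a joint): how far the red tab (22 mm wide, 6 mm thick, its end face dark and flush while in) stands out of the slot in the bridge's mouth-side face, m: 0 while held in, it jumps to 0.014 when the clamping force reaches the set value, and then stays out. The angle from the foot's first touch to the trip is not marked. An eighth of a turn past the trip still does no harm.
- tab_tip (a point): centre of the red tab's outer end.
- coolant_pipe: thin steel coolant pipe, 180 mm long, 22 mm across, about 140 g; its last 26 mm at one end are a ribbed brass hose tail, nowhere thicker than the pipe. Lying on the worktop at the start; origin at its middle on its underside as it first lies, x axis along it from the brass to the plain end. Once seated, its last 59 mm at the brass end stand free of the vice.
- plain_end (a point): centre of the pipe's plain end face.
- brass_end (a point): centre of the end face of the pipe's brass hose tail.
- wheel_nut: bright steel nut, 27 mm across, 19 mm high, standing on its face between the robot and the vice; a bystander, origin at its underside.
- rusty_nut: rusty brown nut, 27 mm across, 19 mm high, standing on its face behind the vice; a bystander, origin at its underside.

How it is judged:
By the outcome, as a careful person would: the job done as asked, in the order asked, and still so for the second after the job is handed in, with the robot touching nothing.
It also fails if it takes over 72 s, if anything falls off the work surface, if the arm or the gripper's body presses on something with over 40 N, if the wrist force passes 120 N, or if a joint passes its speed limit or range.

## Robot

A 6-joint arm with a two-finger parallel gripper is mounted at the origin on the work surface; the furniture and walls round the work are solid. World frame = base frame: x ahead of the robot, y to its left, z up, the work surface at z = 0. Lengths are in mm, angles in rad, forces in N, time in s.
With the tool pointing down it reaches from about 350 to 850 mm from the base axis. Payload 8.1 kg.
Tool frame: the origin (TCP) lies where the fingers leave the gripper's body, on its centre line; the fingertips stand 73 mm ahead of it and the grasp point (between the pads) lies 54 mm ahead of it (tip_reach is the distance from the TCP to the fingertips, in mm); z points along the fingers, y is the line along which they close (so a half turn about z gives the same grasp; the last joint's range is limited). The gripper opens to 85 mm and grips with 20 to 120 N. Pads are 22 mm wide; open, the fingers measure 114 mm over their backs; the gripper's body (76 mm by 85 mm) begins 54 mm behind the grasp point. The pads swing forward as they close: fully open they stand 13 mm farther back than shut.
Start: joints at [-0.085, 0.13, 1.488, -0, 1.523, -0.085], TCP at [600.005, 0.022, 303.892] pointing down, gripper open.
Joint ranges: [-2.96, 2.96], [-0.89, 2.26], [0.02, 2.5], [-1.34, 4.48], [0, 2.73], [-2.66, 2.66]. Speed limits (rad/s): [2.39, 2.39, 2.79, 3.14, 3.14, 3.14].

## Interface

Orientations are given as a rotation vector (axis times angle).
In Python, from workcell import get_state, grab_frame, camera_params, finish_job, tip_reach gives the robot as it stands. The module is installed in compiled form; this text tells all that it offers.
- The arm moves only by the shell command python3 -m pendant 'ROWS' [OPENING] [FORCE]. ROWS is JSON, a list of rows, each an object with "translation": the shift along the tool's x, y, z in mm, a list of three; "twist": the turn about the tool's z in rad. In form: [{"translation": [x, y, z], "twist": twist}, ...]. A call has 1 to 8 rows; each row is the pose to reach, as a shift and turn from the pose commanded when the call began, along the tool's axes at that moment; what a row does not reach only later rows make up. A row lasts 1/10 s, in which the tool goes at most 50 mm and 8.59 degrees, less where a joint would pass 70% of its speed; a pose out of reach is approached as far as the arm can. A call with a gripper value outside its range is refused whole. OPENING is the opening, from -1 (shut) to 1 (fully open), set as the call begins (- or left out, the last holds). The fingers move at their own pace and stop on an object; FORCE is the grip in N (left out, the last holds). Time passes only in rows, so rows that repeat a pose let the fingers close. It gives the time, the measured TCP pose, the force, the opening and the grip force at its end, in the units of the state.
- get_state(): the state, without advancing time (a new reading comes with each control period).
- grab_frame(name): name is "scene" or "side" or "wrist"; returns the picture (480x640x3 uint8, red, green, blue); there is no depth.
- camera_params(name): a dict with "fx", "fy", "cx", "cy" (pixels), "D" ([k1, k2, p1, p2, k3] as OpenCV has them; the pictures are not rectified), "world_from_camera" (4x4, takes a point from camera to world coordinates). Camera axes: x right, y up, looking along -z (the intrinsics and any distortion apply to the point x, -y, -z); pixel columns grow to the right and rows downward; lengths in mm; the calibration is good to about 2 mm. A picture is of the moment at which its call begins: read the wrist's pose just before it. camera_params takes no time and is no camera call; for the wrist camera it gives the pose at the moment of the call.
- finish_job(): hands the job in; it is judged then, once.
The state is a dict: "time": time; "q": joint angles; "joint_vel": joint speeds; "joint_torque": joint torques, N m; "ee_pos": TCP position; "tool_rot": TCP orientation; "force": force on the tool from outside, world axes, zero at the start; "moment": the same for the moment, N m; "finger_gap": opening from 0.0 (shut) to 1.0 (fully open); "grasp_force": force on a finger pad.
Only numpy, scipy, OpenCV 4.12 (cv2) and the standard library are available. Lean on these libraries where they do the work, as an engineer would, in place of code of your own. Each camera call takes 0.05 s, during which the arm holds its last target. There are 200 camera calls.

## Working session

There is one attempt and no reset: what is moved stays moved. The work goes in short steps, Python scripts to look and compute and a shell command to move; the robot and the scene stay as the last step left them, time stands still between calls to the robot, and variables do not carry over. Pictures are saved under pics/ and viewed, at most 10 in all, crops included, and the job is handed in when it is done.

```bash
mkdir -p pics
python3 - <<'E'
from workcell import *
import cv2,numpy as np
for n in ["scene","side"]:
    cv2.imwrite(f"pics/{n}0.png",grab_frame(n)[:,:,::-1])
    p=camera_params(n);print(n,{k:np.round(v,3).tolist() for k,v in p.items()})
s=get_state();print(s)
E
```

```text
scene {'fx': 618.006, 'fy': 618.006, 'cx': 320.745, 'cy': 238.803, 'D': [0.0, 0.0, 0.0, 0.0, 0.0], 'world_from_camera': [[-0.488, -0.64, 0.594, 1162.923], [0.873, -0.347, 0.343, 491.035], [-0.013, 0.686, 0.728, 972.608], [0.0, 0.0, 0.0, 1.0]]}
side {'fx': 601.244, 'fy': 601.244, 'cx': 317.558, 'cy': 237.588, 'D': [0.064, 0.0, 0.0, 0.0, 0.0], 'world_from_camera': [[-0.992, 0.085, -0.097, 421.493], [-0.129, -0.63, 0.766, 857.739], [0.005, 0.772, 0.636, 778.868], [0.0, 0.0, 0.0, 1.0]]}
{'time': 0.1, 'q': array([-8.54165185e-02,  1.31126672e-01,  1.48918000e+00, -3.89087250e-05,
        1.52302982e+00, -8.53738118e-02]), 'joint_vel': array([-0.00122112, -0.0016209 , -0.00177806, -0.00067892,  0.00089909,
       -0.00315661]), 'joint_torque': array([ 1.52257860e-03, -5.70947063e+01, -5.01941299e+01, -1.80579236e-04,
        8.16394575e-03,  5.26326357e-05]), 'ee_pos': array([5.99612975e+02, 3.41724596e-02, 3.02919449e+02]), 'tool_rot': array([-2.22056101e+00, -2.22047038e+00,  1.81059285e-03]), 'force': array([-0.6607405 ,  0.27682765, -0.08147011]), 'moment': array([ 0.02094073, -0.03964027,  0.00684913]), 'grasp_force': 0.0, 'finger_gap': 0.9986951728228692}
```

View pics/scene0.png

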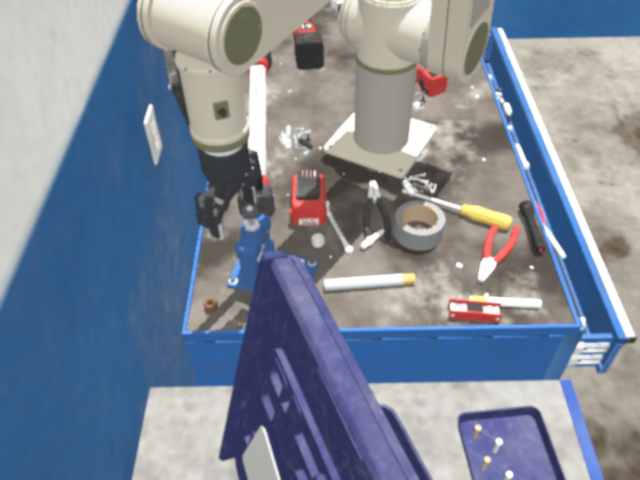

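View pics/side0.png

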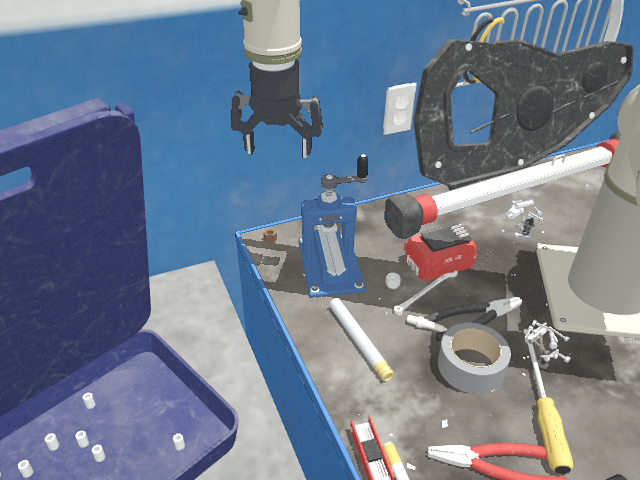

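The scene shows the pipe on the worktop at about (370,283), the vice at (265,265) partly hidden by a dark blue lid, and the gripper above it. The side picture shows the vice at (330,240) with its mouth facing the camera, the pipe from (336,303) to (386,376) with the brass nearest, the knob at (363,165), and nuts at (270,236) and (393,281).

Run:
```python
import cv2
im=cv2.imread("pics/side0.png")[145:395,230:430]
cv2.imwrite("pics/c1.png",cv2.resize(im[:,:],None,fx=2.4*1.0,fy=2.4,interpolation=cv2.INTER_CUBIC))
im=cv2.imread("pics/scene0.png")[190:320,190:430]
cv2.imwrite("pics/c2.png",cv2.resize(im,None,fx=3.3,fy=3.3,interpolation=cv2.INTER_CUBIC))
```

```text
(no output)
```

View pics/c1.png

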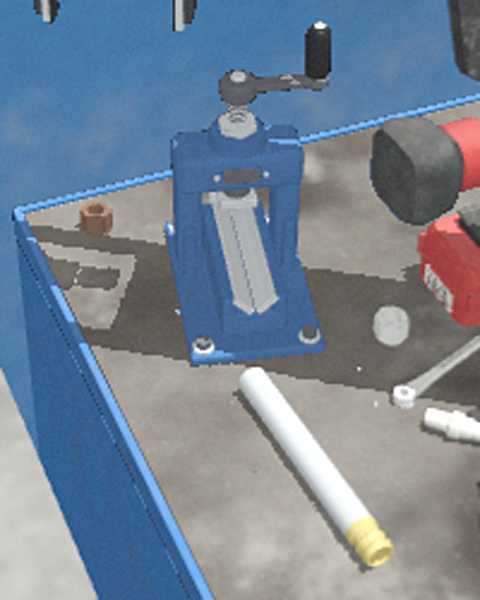

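View pics/c2.png

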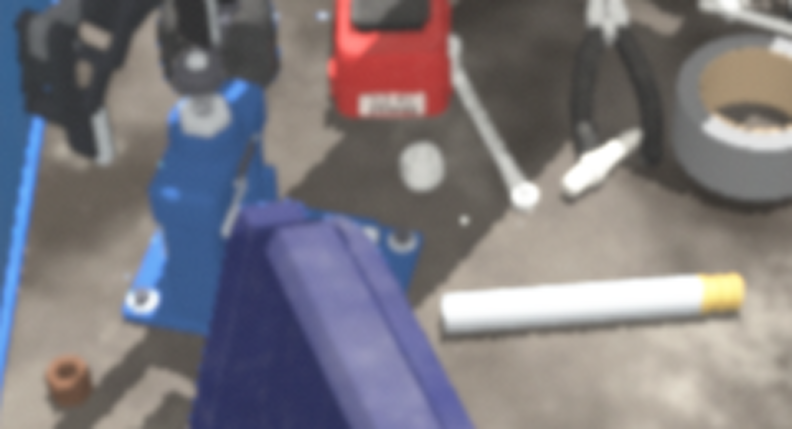

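The side crop shows the base plate's front corners at (193,363) and (326,352), the vee mouth at (256,305), the screw top at (238,76), the knob at (318,50), and the pipe from (252,380) to (377,553). The scene crop shows the pipe ends at (443,313) and (742,292).

```bash
cat > h.py <<'E'
import numpy as np,cv2
from workcell import *
def ray(n,px,P=None):
    p=P or camera_params(n);K=np.array([[p['fx'],0,p['cx']],[0,p['fy'],p['cy']],[0,0,1]])
    u=cv2.undistortPoints(np.array([[px]],float),K,np.array(p['D']))[0,0]
    T=np.array(p['world_from_camera']);return T[:3,3],T[:3,:3]@[u[0],-u[1],-1]
def onz(n,px,z,P=None):
    o,d=ray(n,px,P);return o+d*(z-o[2])/d[2]
def tri(px1,px2):
    (a,d),(b,e)=ray('side',px1),ray('scene',px2)
    s=np.linalg.lstsq(np.c_[d,-e],b-a,rcond=None)[0];return (a+d*s[0]+b+e*s[1])/2,np.linalg.norm(a+d*s[0]-b-e*s[1])
S=lambda x,y:(x/2.4+230-.3,y/2.4+145-.3)
C=lambda x,y:(x/3.3+190-.3,y/3.3+190-.3)
def proj(n,X,P=None):
    p=P or camera_params(n);T=np.linalg.inv(np.array(p['world_from_camera']));c=T[:3,:3]@X+T[:3,3]
    K=np.array([[p['fx'],0,p['cx']],[0,p['fy'],p['cy']],[0,0,1]])
    return cv2.projectPoints(np.array([[c[0],-c[1],-c[2]]]),np.zeros(3),np.zeros(3),K,np.array(p['D']))[0][0,0]
E
python3 - <<'E'
from h import *
np.set_printoptions(precision=1,suppress=True)
for t,x,y,z in [("cornerL",193,364,0),("cornerR",326,353,0),("rimL",233,298,48),("rimR",279,297,48),("veebot",248,315,34),("screwtop",238,76,185),("armknob",318,84,180),("knobmid",318,50,203),("plain",252,380,11),("brass",377,553,11),("rust",96,218,10),("bright",391,325,10)]:
    print(t,onz('side',S(x,y),z))
for t,x,y,z in [("plain",446,311,11),("brass",738,292,11),("rust",68,381,10),("bright",421,167,10),("rearcorner",126,318,5),("mouthR",420,237,8)]:
    print(t,onz('scene',C(x,y),z))
E
```

```text
cornerL [531.7  88.3   0. ]
cornerR [432.5  63.    0. ]
rimL [504.8  62.9  48. ]
rimR [470.7  57.2  48. ]
veebot [493.  65.  34.]
screwtop [514.  -29.4 185. ]
armknob [455.  -34.3 180. ]
knobmid [456.9 -44.4 203. ]
plain [484.6 109.8  11. ]
brass [387.  254.6  11. ]
rust [635.  -61.8  10. ]
bright [384.7  35.8  10. ]
plain [482.5 106.1  11. ]
brass [384.3 255.2  11. ]
rust [635.2 -64.7  10. ]
bright [384.7  33.5  10. ]
rearcorner [576.4 -65.    5. ]
mouthR [435.9  61.6   8. ]
```

```bash
python3 -m pendant '[{"translation":[35,-35,0],"twist":0},{"translation":[70,-70,0],"twist":0},{"translation":[105,-105,0],"twist":0},{"translation":[130,-130,0],"twist":0},{"translation":[130,-130,0],"twist":0},{"translation":[130,-130,0],"twist":0}]' 1
python3 - <<'E'
from h import *
import pickle
pickle.dump(camera_params('wrist'),open('w1.pkl','wb'))
f=grab_frame('wrist')[:,:,::-1]; cv2.imwrite('pics/w1.png',f)
print(get_state()['ee_pos'])
E
```

```text
time: 0.7
ee_pos: [469.6, 130.5, 303.8]
tool_rot: [2.219, 2.223, 0.0]
force: [0.6, -0.8, 0.2]
finger_gap: 0.998
grasp_force: 0.0
[470.15802788 129.89581525 303.83882373]
```

View pics/w1.png

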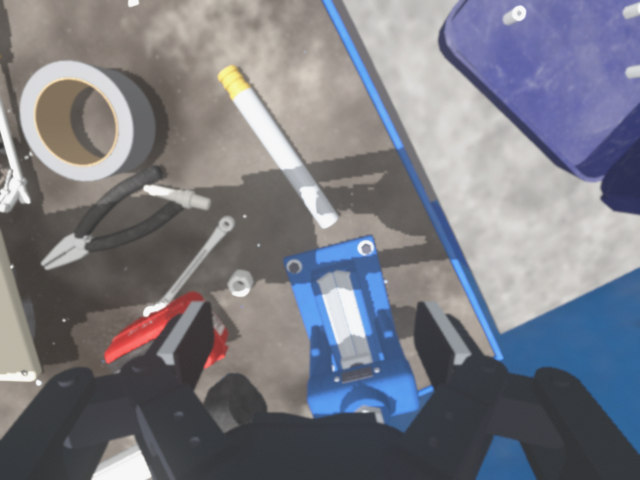

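The wrist view shows the pipe clearly, from brass (230,72) to plain (328,222). It also shows the base plate's mouth corners at (285,256) and (373,236), the vee rims at the mouth at (322,278) and (352,272), and the bright nut at (240,283).

Run:
```python
from h import *
import pickle
np.set_printoptions(precision=3,suppress=True)
P=pickle.load(open('w1.pkl','rb'));im=cv2.imread('pics/w1.png')
o=lambda x,y,z:onz('wrist',(x,y),z,P)
for t,x,y,z in [("cL",285,256,10),("cR",373,236,10),("rimR",322,278,48),("rimL",352,272,48),("rim far",339,365,48),("rim farL",370,361,48),("plain",328,222,11),("brass",230,72,11)]: print(t,o(x,y,z).round(1))
hsv=cv2.cvtColor(im,cv2.COLOR_BGR2HSV)
# pipe mask: bright low-sat + yellow, in a polygon
m=((hsv[...,2]>165)&(hsv[...,1]<60))|((hsv[...,1]>110)&(hsv[...,0]>15)&(hsv[...,0]<35)&(hsv[...,2]>140))
m=m.astype(np.uint8);r=np.zeros_like(m);cv2.fillPoly(r,[np.array([[205,70],[240,50],[350,215],[320,240]])],1);m=cv2.morphologyEx(m&r,cv2.MORPH_CLOSE,np.ones((7,7)))
n,l,s,c=cv2.connectedComponentsWithStats(m);k=1+s[1:,4].argmax();pts=np.argwhere(l==k)[:,::-1]
W=np.array([o(x,y,11)[:2] for x,y in pts]);c,(w,h),a=cv2.minAreaRect(W.astype(np.float32));print('rect',c,w,h,a)
mu=W.mean(0);u,sv,v=np.linalg.svd(W-mu,full_matrices=False);d=v[0]*np.sign(v[0][0]);t=(W-mu)@d;print('pca',mu,d,np.degrees(np.arctan2(d[1],d[0])),np.percentile(t,[.3,99.7]),mu+d*t.min(),mu+d*t.max())
# blue baseplate mouth edge & vee mask
mb=((hsv[...,0]>100)&(hsv[...,0]<125)&(hsv[...,1]>130)).astype(np.uint8)
E=[]
for x in range(292,369,4):
    y=250-(x-285)*.22-0; col=mb[int(y)-18:int(y)+25,x]; i=np.argmax(col); E.append(o(x,int(y)-18+i-.5,10)[:2])
E=np.array(E,np.float32);vx,vy,x0,y0=cv2.fitLine(E,cv2.DIST_HUBER,0,.01,.01).ravel();print('edge',np.degrees(np.arctan2(vy,vx)),x0,y0)
mv=((hsv[...,1]<70)&(hsv[...,2]>110))
for y in range(285,362,8):
    xs=np.where(mv[y,305:385])[0]+305
    if len(xs): print(y,xs.min(),xs.max(),((o(xs.min(),y,48)+o(xs.max()+0,y,48))/2).round(1))
```

```text
cL [437.5  66.8  10. ]
cR [534.1  90.4  10. ]
rimR [477.9  57.8  48. ]
rimL [508.2  64.5  48. ]
rim far [497.9 -48.9  48. ]
rim farL [532.3 -43.6  48. ]
plain [484.7 106.4  11. ]
brass [389.4 254.9  11. ]
rect (437.7938232421875, 182.52294921875) 41.201534271240234 203.81369018554688 33.016700744628906
pca [429.576 195.453] [ 0.527 -0.85 ] -58.219874857761226 [-84.405 114.997] [384.199 268.696] [491.533  95.449]
edge 16.747551 481.51813 76.89367
285 319 351 [491.3  49.9  48. ]
293 322 353 [494.1  40.8  48. ]
301 324 355 [496.4  31.5  48. ]
309 326 358 [499.2  22.1  48. ]
317 329 360 [502.2  12.5  48. ]
325 331 362 [504.6   2.7  48. ]
333 305 364 [492.   -7.2  48. ]
341 305 366 [493.3 -17.4  48. ]
349 305 369 [495.2 -27.7  48. ]
357 305 371 [496.5 -38.2  48. ]
```

```bash
python3 -m pendant '[{"translation":[24,-16,0],"twist":-0.144},{"translation":[48,-32,0],"twist":-0.288},{"translation":[72,-48,0],"twist":-0.432},{"translation":[96,-63,0],"twist":-0.576},{"translation":[96,-63,40],"twist":-0.576},{"translation":[96,-63,80],"twist":-0.576},{"translation":[96,-63,120],"twist":-0.576},{"translation":[96,-63,150],"twist":-0.576}]' 0.3 40
python3 - <<'E'
from h import *
import pickle
s=get_state();P=camera_params('wrist');print(s['ee_pos'],s['tool_rot'],s['finger_gap'])
f=grab_frame('wrist')[:,:,::-1]; cv2.imwrite('pics/w2.png',f)
print(proj('wrist',np.array([407,226,11.]),P),proj('wrist',np.array([387,256.7,11.]),P),proj('wrist',np.array([485,105.7,11.]),P))
E
```

```text
time: 1.55
ee_pos: [406.9, 224.8, 151.1]
tool_rot: [-1.5, -2.759, 0.003]
force: [-0.3, -0.2, -0.3]
finger_gap: 0.651
grasp_force: 0.0
[406.92442948 224.81849391 151.0848268 ] [-1.50034229 -2.75868174  0.00328551] 0.6505100526670022
[316.09106136 250.34099598] [316.03455241 193.71356742] [315.82912906 423.80290629]
```

View pics/w2.png

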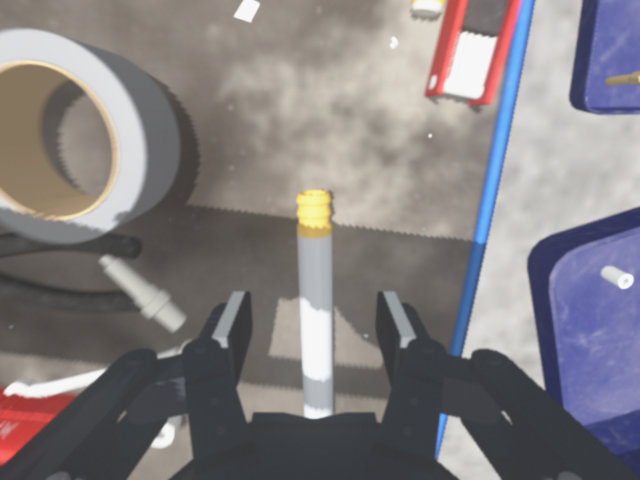

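The gripper is straight above the pipe: brass end at (314,191), plain end at (318,413), midway between the pads. I'll go down and grip.

```bash
python3 -m pendant '[{"translation":[0,0,25],"twist":-0.0},{"translation":[0,0,50],"twist":-0.0},{"translation":[0,0,65],"twist":-0.0},{"translation":[0,0,74],"twist":-0.0},{"translation":[0,0,74],"twist":0},{"translation":[0,0,74],"twist":0}]'; python3 -m pendant '[{"translation":[0,0,0],"twist":0},{"translation":[0,0,0],"twist":0},{"translation":[0,0,0],"twist":0},{"translation":[0,0,0],"twist":0},{"translation":[0,0,0],"twist":0},{"translation":[0,0,0],"twist":0}]' -1 50
```

```text
time: 2.2
ee_pos: [407.9, 226.0, 80.8]
tool_rot: [1.5, 2.76, 0.001]
force: [-0.0, -0.1, 0.8]
finger_gap: 0.652
grasp_force: 0.0
time: 2.8
ee_pos: [407.7, 226.4, 81.1]
tool_rot: [1.498, 2.76, 0.002]
force: [-0.7, -0.5, 6.0]
finger_gap: 0.232
grasp_force: 48.8
```

```bash
python3 -m pendant '[{"translation":[0,0,0],"twist":0},{"translation":[0,0,0],"twist":0},{"translation":[0,0,3],"twist":0},{"translation":[0,0,6],"twist":0},{"translation":[0,0,6],"twist":0}]' 0; python3 -m pendant '[{"translation":[0,0,0],"twist":0},{"translation":[0,0,0],"twist":0},{"translation":[0,0,0],"twist":0},{"translation":[0,0,0],"twist":0},{"translation":[0,0,0],"twist":0},{"translation":[0,0,0],"twist":0}]' -1 60;python3 -m pendant '[{"translation":[0,0,-20],"twist":0},{"translation":[0,0,-50],"twist":0},{"translation":[0,0,-80],"twist":0},{"translation":[0,0,-80],"twist":0},{"translation":[0,0,-80],"twist":0}]'
python3 - <<'E'
from h import *
s=get_state();print(s['ee_pos'],s['tool_rot'],s['force'],s['finger_gap'])
cv2.imwrite('pics/s2.png',grab_frame('side')[:,:,::-1][80:400,250:490])
im=cv2.imread('pics/s2.png');cv2.imwrite('pics/s2.png',cv2.resize(im,None,fx=1.8,fy=1.8))
E
```

```text
time: 3.3
ee_pos: [406.5, 225.8, 73.1]
tool_rot: [-1.499, -2.76, 0.002]
force: [-0.4, 0.4, 0.3]
finger_gap: 0.5
grasp_force: 0.0
time: 3.9
ee_pos: [407.1, 226.1, 74.0]
tool_rot: [1.499, 2.761, 0.0]
force: [0.3, 0.8, 1.3]
finger_gap: 0.235
grasp_force: 58.6
time: 4.4
ee_pos: [407.2, 226.1, 154.1]
tool_rot: [1.499, 2.76, 0.001]
force: [-1.0, 0.1, -1.6]
finger_gap: 0.234
grasp_force: 59.0
[407.23620463 226.11647172 154.12532721] [1.49866638e+00 2.76023152e+00 1.48869448e-03] [-1.02249275  0.09904515 -1.61386095] 0.23396144298465738
```

View pics/s2.png

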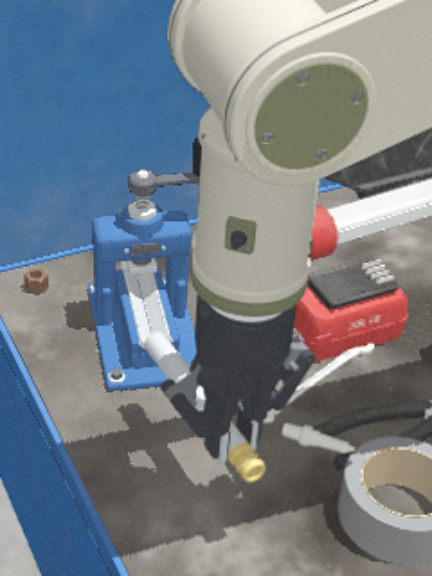

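The pipe is held level-looking, with the brass end at (247,466) and the plain end at (150,342) in the crop. I'll check for droop and work out the goal.

Run:
```python
from h import *
f=lambda x,y:(x/1.8+250,y/1.8+80)
np.set_printoptions(precision=1,suppress=True)
for X in [(387,256.7,91),(485,105.7,91),(485,105.7,85)]:
    p=proj('side',np.array(X,float));print(p,(p-[250,80])*1.8)
xv=np.array([.255,-.967]);O=np.array([513.8,-33.4])
s=get_state()['ee_pos'][:2]
for x in (-205,-150,-117): print(x,O+xv*x,'tip',O+xv*(x+143))
R=cv2.Rodrigues(get_state()['tool_rot'])[0];print(R[:,0],R[:,1])
for x in (-205,-117): D=np.r_[O+xv*x-s,0];print('tool shift',R.T@D)
```

```text
[390.8 342.2] [253.4 472. ]
[335.8 268.1] [154.4 338.6]
[335.7 270.7] [154.3 343.2]
-205 [461.5 164.8] tip [498.   26.6]
-150 [475.5 111.6] tip [512.  -26.6]
-117 [484.   79.7] tip [520.4 -58.5]
[-0.5  0.8  0. ] [ 0.8  0.5 -0. ]
tool shift [-81.1  13.   -0. ]
tool shift [-164.7  -14.5   -0. ]
```

```bash
python3 -m pendant '[{"translation":[-24,2,0],"twist":0.08},{"translation":[-48,4,0],"twist":0.16},{"translation":[-72,6,0],"twist":0.24},{"translation":[-95,7,0],"twist":0.318},{"translation":[-95,7,15],"twist":0.318},{"translation":[-95,7,30],"twist":0.318},{"translation":[-95,7,30],"twist":0.318},{"translation":[-95,7,30],"twist":0.318}]'
python3 - <<'E'
from h import *
s=get_state();print(s['ee_pos'],s['tool_rot'],s['force'],s['finger_gap'])
cv2.imwrite('pics/s3.png',cv2.resize(grab_frame('side')[:,:,::-1][160:360,270:430],None,fx=3,fy=3,interpolation=cv2.INTER_CUBIC))
xv=np.array([.255,-.967]);O=np.array([513.8,-33.4])
for x,z in [(-227,58),(-47,58),(-95,48)]:print((proj('side',np.r_[O+xv*x,z])-[270,160])*3)
E
```

```text
time: 5.25
ee_pos: [463.4, 149.9, 122.4]
tool_rot: [-1.916, -2.487, 0.004]
force: [-0.8, -0.4, 0.1]
finger_gap: 0.231
grasp_force: 58.9
[463.35583517 149.91836082 122.37992134] [-1.91577383 -2.48688585  0.00428014] [-0.83676372 -0.38832592  0.09773415] 0.23121553531287847
[233.77941925 473.90875839]
[185.0481771  259.85128669]
[196.41341015 323.91233842]
```

View pics/s3.png

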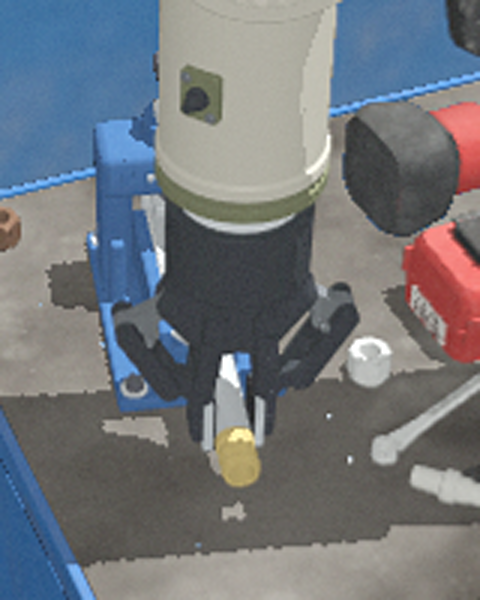

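The view is mostly blocked by the gripper. The brass end is at (238,460) and in line with the vee as predicted. I'll lower gently by feel.

```bash
python3 -m pendant '[{"translation":[0,2,2],"twist":0},{"translation":[0,2,4],"twist":0},{"translation":[0,2,6],"twist":0},{"translation":[0,2,8],"twist":0},{"translation":[0,2,8],"twist":0},{"translation":[0,2,8],"twist":0}]';python3 -c "
from workcell import *;print(get_state()['moment'])"; python3 -m pendant '[{"translation":[0,0,1],"twist":0},{"translation":[0,0,2],"twist":0},{"translation":[0,0,2],"twist":0}]';python3 -c "
from workcell import *;print(get_state()['moment'])"
```

```text
time: 5.9
ee_pos: [466.5, 150.6, 115.9]
tool_rot: [-1.917, -2.489, 0.0]
force: [0.1, 0.2, -1.5]
finger_gap: 0.234
grasp_force: 58.9
[0.08183487 0.03325388 0.0034403 ]
time: 6.2
ee_pos: [466.6, 150.7, 113.9]
tool_rot: [1.917, 2.489, 0.0]
force: [0.1, 0.3, 0.4]
finger_gap: 0.232
grasp_force: 59.0
[-0.01159947  0.09017035 -0.04621877]
```

```bash
python3 -m pendant '[{"translation":[-8,0,0],"twist":0},{"translation":[-16,0,0],"twist":0},{"translation":[-24,0,0.5],"twist":0},{"translation":[-32,0,0.5],"twist":0},{"translation":[-40,0,0.5],"twist":0},{"translation":[-40,0,0.5],"twist":0}]';python3 -c "
from workcell import *;print(get_state()['moment'])"; python3 -m pendant '[{"translation":[-7,0,0.5],"twist":0},{"translation":[-14,0,0.5],"twist":0},{"translation":[-20,0,0.5],"twist":0},{"translation":[-20,0,0.5],"twist":0}]';python3 -c "
from workcell import *;print(get_state()['moment'])"
```

```text
time: 6.8
ee_pos: [477.1, 110.4, 113.4]
tool_rot: [1.918, 2.487, -0.001]
force: [-2.6, -3.0, 0.9]
finger_gap: 0.235
grasp_force: 59.1
[-0.59341573  0.3683979  -0.15901753]
time: 7.2
ee_pos: [481.6, 91.9, 112.8]
tool_rot: [-1.917, -2.488, 0.002]
force: [-5.1, -1.9, 3.5]
finger_gap: 0.233
grasp_force: 59.3
[-0.52373711  0.87358454 -0.20684247]
```

```bash
python3 -m pendant '[{"translation":[-2,-2,0],"twist":0},{"translation":[-4,-2,0],"twist":0},{"translation":[-6,-2,0],"twist":0},{"translation":[-6,-2,0],"twist":0}]'; python3 -m pendant '[{"translation":[-1,0,0],"twist":0},{"translation":[-2,0,0],"twist":0},{"translation":[-2,0,0],"twist":0}]'; python3 -m pendant '[{"translation":[-1,0,0],"twist":0},{"translation":[-2,0,0],"twist":0},{"translation":[-2,0,0],"twist":0}]'
```

```text
time: 7.6
ee_pos: [481.9, 86.1, 113.1]
tool_rot: [1.917, 2.488, 0.001]
force: [1.1, -0.5, -1.7]
finger_gap: 0.232
grasp_force: 59.1
time: 7.9
ee_pos: [482.1, 84.4, 113.0]
tool_rot: [1.917, 2.489, 0.0]
force: [1.5, 1.3, -0.1]
finger_gap: 0.231
grasp_force: 59.1
time: 8.2
ee_pos: [482.6, 82.4, 112.9]
tool_rot: [1.917, 2.489, 0.0]
force: [0.7, 0.5, -1.6]
finger_gap: 0.228
grasp_force: 59.1
```

```bash
python3 -m pendant '[{"translation":[-1,0,0],"twist":0},{"translation":[-2,0,0],"twist":0},{"translation":[-2,0,0],"twist":0}]'; python3 -m pendant '[{"translation":[-0.5,0,0],"twist":0},{"translation":[-1,0,0],"twist":0},{"translation":[-1,0,0],"twist":0}]'; python3 -m pendant '[{"translation":[-0.5,0,0],"twist":0},{"translation":[-1,0,0],"twist":0},{"translation":[-1,0,0],"twist":0}]'
```

```text
time: 8.5
ee_pos: [483.1, 80.4, 112.9]
tool_rot: [1.917, 2.489, -0.0]
force: [0.7, -0.0, -0.4]
finger_gap: 0.232
grasp_force: 59.1
time: 8.8
ee_pos: [483.3, 79.5, 112.9]
tool_rot: [1.917, 2.489, 0.0]
force: [1.0, 0.8, -1.0]
finger_gap: 0.234
grasp_force: 59.1
time: 9.1
ee_pos: [483.3, 79.2, 112.9]
tool_rot: [-1.917, -2.488, -0.001]
force: [-0.6, 5.8, 0.3]
finger_gap: 0.236
grasp_force: 59.1
```

```bash
python3 -m pendant '[{"translation":[0.5,0,0],"twist":0},{"translation":[0.5,0,0],"twist":0},{"translation":[0.5,0,0],"twist":0},{"translation":[0.5,0,0],"twist":0}]' 0.1; python3 -m pendant '[{"translation":[0,0,-15],"twist":0},{"translation":[0,0,-40],"twist":0},{"translation":[0,0,-80],"twist":0},{"translation":[0,0,-125],"twist":0},{"translation":[0,0,-170],"twist":0},{"translation":[0,0,-205],"twist":0},{"translation":[0,0,-205],"twist":0}]';  python3 -m pendant '[{"translation":[-35,-20,0],"twist":0},{"translation":[-70,-40,0],"twist":0},{"translation":[-70,-40,0],"twist":0},{"translation":[-70,-40,0],"twist":0}]'
python3 - <<'E'
from h import *
import pickle
s=get_state();P=camera_params('wrist');pickle.dump(P,open('w4.pkl','wb'));print(s['ee_pos'],s['tool_rot'],s['force'])
w=grab_frame('wrist')[:,:,::-1];d=grab_frame('side')[:,:,::-1]
cv2.imwrite('pics/w4.png',w);cv2.imwrite('pics/s4.png',d)
c=cv2.resize(d[150:350,280:400],None,fx=3,fy=3,interpolation=cv2.INTER_CUBIC)
wc=w[220:480,180:400];wc=cv2.resize(wc,None,fx=2,fy=2)
o=np.zeros((600,800,3),np.uint8);o[:,:360]=c;o[:520,360:800]=wc;cv2.imwrite('pics/v9.png',o)
print(proj('wrist',np.array([455,-44.6,203.]),P))
E
```

```text
time: 9.5
ee_pos: [483.4, 78.9, 112.9]
tool_rot: [1.917, 2.488, -0.0]
force: [-0.7, -0.1, 0.1]
finger_gap: 0.552
grasp_force: 0.0
time: 10.2
ee_pos: [485.7, 79.1, 324.6]
tool_rot: [1.912, 2.482, 0.011]
force: [0.8, 0.6, 0.5]
finger_gap: 0.548
grasp_force: 0.0
time: 10.6
ee_pos: [462.3, 0.5, 317.3]
tool_rot: [-1.92, -2.486, 0.0]
force: [1.1, 0.4, -0.9]
finger_gap: 0.551
grasp_force: 0.0
[462.26794286   0.47744422 317.33613974] [-1.91980058e+00 -2.48604811e+00  2.35490614e-04] [ 1.05218828  0.41333837 -0.91872021]
[284.16883217 330.67877329]
```

View pics/v9.png

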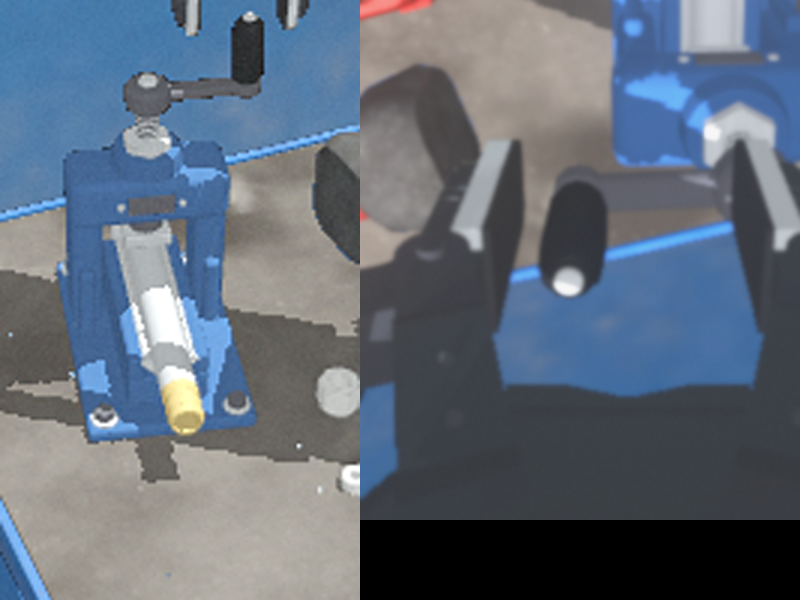

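The pipe lies in the vee with its brass end sticking out at (183,405). The tab slot at (152,207) is dark. The knob is at (248,48) in the side half, with its top pin at (568,281) in the wrist half.

Run:
```python
from h import *
import pickle
np.set_printoptions(precision=2,suppress=True)
P=pickle.load(open('w4.pkl','rb'))
def t2(a,b):
    (o,d),(p,e)=ray('side',a),ray('wrist',b,P);s=np.linalg.lstsq(np.c_[d,-e],p-o,rcond=None)[0];return (o+d*s[0]+p+e*s[1])/2,np.linalg.norm(o+d*s[0]-p-e*s[1])
w=lambda x,y:(180+(x-360)/2,220+y/2); sd=lambda x,y:(280+x/3,150+y/3)
print(t2(sd(250,15),w(568,281)),t2(sd(248,50),w(573,240)),t2(sd(148,80),w(738,125)))
print(onz('wrist',w(568,281),222,P),onz('wrist',w(573,240),203,P),onz('side',sd(250,15),222),onz('side',sd(248,50),203))
# tab region stats
d=cv2.imread('pics/s4.png');h=cv2.cvtColor(d,cv2.COLOR_BGR2HSV)[205:240,310:355]
print('red',int((((h[...,0]<8)|(h[...,0]>172))&(h[...,1]>130)&(h[...,2]>60)).sum()))
O=np.array([513.8,-33.4,0]);xv=np.array([.255,-.967,0])
for dd in (0,14): print(proj('side',O+xv*(-22-dd)+[0,0,107]))
R=cv2.Rodrigues(get_state()['tool_rot'])[0];print(R[:,:2].T)
```

```text
(array([457.3 , -53.02, 219.46]), np.float64(1.8221915588412678)) (array([457.66, -58.17, 192.05]), np.float64(2.363435577819871)) (array([503.94,  -4.49, 198.28]), np.float64(14.252338413991536))
[457.97 -51.18 222.  ] [457.89 -50.72 203.  ] [456.23 -48.66 222.  ] [455.82 -40.85 203.  ]
red 0
[330.21 217.46]
[331.32 222.13]
[[-0.26  0.97  0.  ]
 [ 0.97  0.26 -0.  ]]
```

```bash
python3 -m pendant '[{"translation":[-24,-9,0],"twist":0},{"translation":[-47.5,-18.5,0],"twist":0},{"translation":[-47.5,-18.5,10],"twist":0},{"translation":[-47.5,-18.5,30],"twist":0},{"translation":[-47.5,-18.5,45],"twist":0},{"translation":[-47.5,-18.5,57],"twist":0},{"translation":[-47.5,-18.5,57],"twist":0},{"translation":[-47.5,-18.5,57],"twist":0}]' 0.0; python3 -m pendant '[{"translation":[0,0,0],"twist":0},{"translation":[0,0,0],"twist":0},{"translation":[0,0,0],"twist":0},{"translation":[0,0,0],"twist":0},{"translation":[0,0,0],"twist":0}]' -1 50; python3 -c "
from h import *
d=grab_frame('side')[:,:,::-1];cv2.imwrite('pics/s5.png',d)
print(get_state()['ee_pos'],get_state()['moment'])"
```

```text
time: 11.5
ee_pos: [456.8, -49.0, 260.8]
tool_rot: [-1.916, -2.489, 0.0]
force: [0.5, 0.6, 0.5]
finger_gap: 0.498
grasp_force: 0.0
time: 12.0
ee_pos: [457.5, -49.5, 262.0]
tool_rot: [1.916, 2.487, 0.002]
force: [2.2, 1.7, 7.1]
finger_gap: 0.224
grasp_force: 49.3
[457.44905789 -49.45245388 261.97348286] [ 0.26795798 -0.34560226  0.03291117]
```

```bash
python3 -m pendant '[{"translation":[7.8,0.5,0],"twist":0},{"translation":[15.5,2,0.2],"twist":0},{"translation":[23,4.6,0.4],"twist":0},{"translation":[30,8,0.6],"twist":0},{"translation":[30,8,0.6],"twist":0}]'; python3 -c "
from h import *
print(get_state()['ee_pos'],get_state()['moment'])"
```

```text
time: 12.55
ee_pos: [456.5, -19.0, 261.1]
tool_rot: [1.917, 2.488, -0.004]
force: [-5.2, -3.8, 8.8]
finger_gap: 0.216
grasp_force: 49.8
[456.47768134 -18.99061881 261.10947314] [-0.59315835  0.97744651 -0.01814385]
```

```bash
python3 -m pendant '[{"translation":[12.4,9.6,-1],"twist":0},{"translation":[22,22,-0.7],"twist":0},{"translation":[28,36.5,-0.3],"twist":0},{"translation":[30,52,0.1],"twist":0},{"translation":[28,67.5,0.6],"twist":0},{"translation":[22,82,1],"twist":0},{"translation":[22,82,1],"twist":0}]'; python3 -c "
from h import *
print(get_state()['ee_pos'],get_state()['moment'])"
```

```text
time: 13.25
ee_pos: [531.0, 25.6, 258.9]
tool_rot: [-1.914, -2.487, -0.003]
force: [2.2, 11.5, 1.9]
finger_gap: 0.222
grasp_force: 49.3
[531.02951146  25.63399942 258.85150152] [ 1.70538136 -0.38515265  0.04566805]
```

```bash
python3 -m pendant '[{"translation":[-8.1,12.7,0.4],"twist":0},{"translation":[-20.5,22.3,0.8],"twist":0},{"translation":[-35,28.3,1.2],"twist":0},{"translation":[-50.5,30.3,1.7],"twist":0},{"translation":[-66,28.3,2.1],"twist":0},{"translation":[-80.5,22.3,2.5],"twist":0},{"translation":[-80.5,22.3,2.5],"twist":0}]'; python3 -c "
from h import *
print(get_state()['ee_pos'],get_state()['moment'])
d=grab_frame('side')[:,:,::-1];cv2.imwrite('pics/s6.png',d)
h=cv2.cvtColor(d,cv2.COLOR_BGR2HSV)[205:245,310:355]
print('red',int((((h[...,0]<8)|(h[...,0]>172))&(h[...,1]>130)&(h[...,2]>60)).sum()), d[205:245,310:355].mean())"
```

```text
time: 13.95
ee_pos: [572.4, -48.8, 256.3]
tool_rot: [-1.917, -2.487, -0.001]
force: [0.4, 0.6, -1.5]
finger_gap: 0.217
grasp_force: 49.3
[572.44586269 -48.83650268 256.33528844] [ 0.0778103  -0.12415725  0.00642542]
red 0 120.79648148148148
```

```bash
cat > tab.py <<'E'
from h import *
s=get_state();print(s['ee_pos'],s['force'])
d=grab_frame('side')[:,:,::-1];cv2.imwrite('pics/t%d.png'%(s['time']*100),d)
a=cv2.imread('pics/s4.png')[200:245,308:356].astype(int);b=d[200:245,308:356].astype(int)
h=cv2.cvtColor(d,cv2.COLOR_BGR2HSV)[200:245,308:356]
print('red',int((((h[...,0]<8)|(h[...,0]>172))&(h[...,1]>110)&(h[...,2]>40)).sum()),'changed',int((abs(a-b).max(2)>40).sum()),'slot',b[15:22,18:27].mean((0,1)),a[15:22,18:27].mean((0,1)))
E
python3 -m pendant '[{"translation":[-12.4,-9.6,0.4],"twist":0},{"translation":[-22,-22,0.8],"twist":0},{"translation":[-28,-36.5,1.2],"twist":0},{"translation":[-30,-52,1.7],"twist":0}]'; python3 tab.py
```

```text
time: 14.4
ee_pos: [530.3, -89.8, 254.7]
tool_rot: [1.916, 2.489, 0.004]
force: [8.2, 8.2, -2.5]
finger_gap: 0.224
grasp_force: 49.1
[530.33762772 -89.8100994  254.71202375] [ 8.21252287  8.20154983 -2.50516795]
red 0 changed 295 slot [114.12698413 100.88888889  94.28571429] [110.41269841  97.47619048  90.93650794]
```

```bash
python3 -m pendant '[{"translation":[0.5,-7.8,0.2],"twist":0},{"translation":[2,-15.5,0.4],"twist":0},{"translation":[4.6,-23,0.6],"twist":0},{"translation":[8,-30,0.8],"twist":0}]'; python3 tab.py
```

```text
time: 14.85
ee_pos: [499.9, -89.9, 254.3]
tool_rot: [1.915, 2.487, 0.004]
force: [11.3, 4.4, -4.8]
finger_gap: 0.225
grasp_force: 49.3
[499.87842693 -89.86804172 254.31257922] [11.25622882  4.35566149 -4.7602423 ]
red 0 changed 318 slot [113.17460317 100.14285714  93.47619048] [110.41269841  97.47619048  90.93650794]
```

```bash
python3 -m pendant '[{"translation":[4.5,-6.4,0.2],"twist":0},{"translation":[9.6,-12.4,0.4],"twist":0},{"translation":[15.5,-17.6,0.6],"twist":0},{"translation":[22,-22,0.8],"twist":0}]'; python3 tab.py
```

```text
time: 15.3
ee_pos: [473.4, -75.3, 254.2]
tool_rot: [1.914, 2.485, 0.002]
force: [11.2, -2.5, -3.7]
finger_gap: 0.221
grasp_force: 49.4
[473.39734318 -75.25338294 254.17072123] [11.17143209 -2.49340676 -3.69279434]
red 0 changed 391 slot [118.80952381 105.17460317  98.79365079] [110.41269841  97.47619048  90.93650794]
```

```bash
python3 -m pendant '[{"translation":[7,-3.4,0.5],"twist":0},{"translation":[14.5,-6,0.8],"twist":0},{"translation":[22.2,-7.5,1.1],"twist":0},{"translation":[30,-8,1.3],"twist":0}]'; python3 tab.py
```

```text
time: 15.75
ee_pos: [457.6, -49.7, 253.8]
tool_rot: [1.915, 2.483, -0.003]
force: [2.0, -10.4, 5.3]
finger_gap: 0.227
grasp_force: 50.4
[457.60097401 -49.6815392  253.82208811] [  2.04859648 -10.41802209   5.34312792]
red 0 changed 266 slot [117.44444444 103.98412698  97.55555556] [110.41269841  97.47619048  90.93650794]
```

```bash
python3 -m pendant '[{"translation":[7.8,0.5,0.2],"twist":0},{"translation":[15.5,2,0.4],"twist":0},{"translation":[23,4.6,0.6],"twist":0},{"translation":[30,8,0.8],"twist":0}]'; python3 tab.py
```

```text
time: 16.2
ee_pos: [456.5, -18.6, 253.5]
tool_rot: [1.917, 2.485, -0.006]
force: [-10.6, -9.1, 18.7]
finger_gap: 0.225
grasp_force: 51.9
[456.46419574 -18.61240216 253.46929836] [-10.61079145  -9.07540195  18.65622207]
red 0 changed 165 slot [110.46031746  97.26984127  90.76190476] [110.41269841  97.47619048  90.93650794]
```

```bash
python3 -m pendant '[{"translation":[7,4,-1],"twist":0},{"translation":[13,9.2,-1],"twist":0},{"translation":[18.4,15.1,-0.8],"twist":0},{"translation":[22.8,21.7,-0.6],"twist":0}]'; python3 tab.py
```

```text
time: 16.65
ee_pos: [471.2, 9.8, 253.4]
tool_rot: [1.918, 2.488, -0.006]
force: [-11.1, -5.7, 15.5]
finger_gap: 0.221
grasp_force: 51.7
[471.21765742   9.75724273 253.40084253] [-11.14388486  -5.68722668  15.50918012]
red 0 changed 210 slot [110.57142857  97.71428571  91.07936508] [110.41269841  97.47619048  90.93650794]
```

```bash
python3 -m pendant '[{"translation":[3.4,7,0.2],"twist":0},{"translation":[6,14.5,0.4],"twist":0},{"translation":[7.5,22.2,0.6],"twist":0},{"translation":[8,30,0.8],"twist":0}]'; python3 tab.py
```

```text
time: 17.1
ee_pos: [498.3, 26.3, 253.3]
tool_rot: [-1.917, -2.489, 0.002]
force: [-13.6, 0.3, 20.6]
finger_gap: 0.22
grasp_force: 52.2
[498.34477183  26.27847336 253.26087451] [-13.61529406   0.33059667  20.58655563]
red 0 changed 424 slot [119.6031746  105.95238095  99.06349206] [110.41269841  97.47619048  90.93650794]
```

```bash
ls -t pics/t*.png | head -1
python3 - <<'E'
import cv2,glob,os,numpy as np
f=sorted(glob.glob('pics/t1*.png'),key=os.path.getmtime)
for k in ['pics/s4.png']+f:
    d=cv2.imread(k).astype(int)[195:250,300:365];print(k,(d[...,2]-d[...,0]).max(),((d[...,2]-np.maximum(d[...,0],d[...,1]))>15).sum())
im=cv2.imread(f[-1])[150:350,250:410];cv2.imwrite('pics/v10.png',cv2.resize(im,None,fx=3,fy=3,interpolation=cv2.INTER_CUBIC))
E
```

```text
pics/t1710.png
pics/s4.png 24 0
pics/t1440.png 23 0
pics/t1485.png 21 0
pics/t1530.png 23 0
pics/t1575.png 25 0
pics/t1620.png 25 0
pics/t1664.png 24 0
pics/t1710.png 25 0
```

```bash
python3 -m pendant '[{"translation":[-0.5,7.8,-1],"twist":0},{"translation":[-2,15.5,-1],"twist":0},{"translation":[-4.6,23,-0.8],"twist":0},{"translation":[-8,30,-0.6],"twist":0}]'; python3 tab.py
```

```text
time: 17.55
ee_pos: [529.2, 26.9, 253.3]
tool_rot: [-1.915, -2.488, 0.001]
force: [-12.8, 4.4, 16.4]
finger_gap: 0.221
grasp_force: 51.8
[529.17279439  26.90842049 253.25436496] [-12.81408843   4.3847892   16.41343049]
red 55 changed 464 slot [110.28571429 108.12698413 198.15873016] [110.41269841  97.47619048  90.93650794]
```

The tab is out (55 red pixels in the slot). I stop here, release the knob and go straight up.

```bash
python3 -m pendant '[{"translation":[0,-1,0],"twist":0},{"translation":[0,-1,0],"twist":0},{"translation":[0,-1,0],"twist":0}]' 0.1;python3 -m pendant '[{"translation":[0,-1,-10],"twist":0},{"translation":[0,-1,-30],"twist":0},{"translation":[0,-1,-60],"twist":0},{"translation":[0,-1,-90],"twist":0},{"translation":[0,-1,-90],"twist":0}]'; python3 tab.py
python3 - <<'E'
import cv2,glob,os
f=max(glob.glob('pics/t*.png'),key=os.path.getmtime);print(f)
im=cv2.imread(f)[130:330,230:430];cv2.imwrite('pics/v10.png',cv2.resize(im,None,fx=3,fy=3,interpolation=cv2.INTER_CUBIC))
E
```

```text
time: 17.9
ee_pos: [528.7, 25.7, 251.4]
tool_rot: [-1.917, -2.489, 0.001]
force: [0.6, 0.4, -0.1]
finger_gap: 0.55
grasp_force: 0.0
time: 18.4
ee_pos: [529.6, 25.4, 347.9]
tool_rot: [1.913, 2.483, 0.008]
force: [0.6, -0.6, 0.5]
finger_gap: 0.547
grasp_force: 0.0
[529.64085735  25.376432   347.92120038] [ 0.63952785 -0.5846971   0.49856435]
red 54 changed 447 slot [112.38095238 110.0952381  200.96825397] [110.41269841  97.47619048  90.93650794]
pics/t1839.png
```

View pics/v10.png

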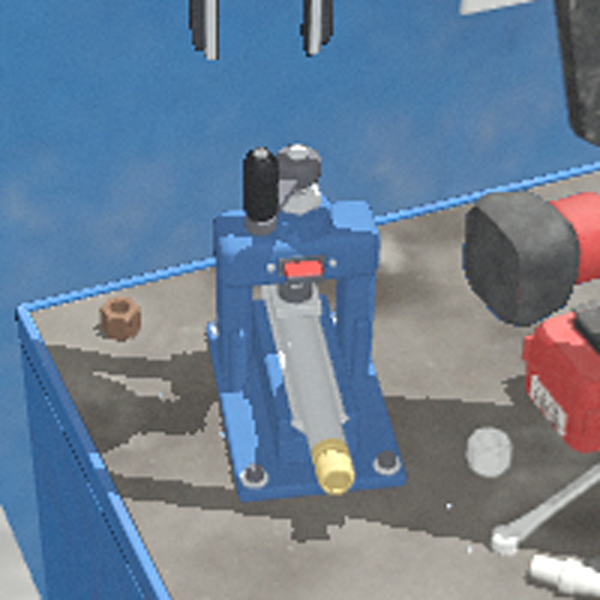

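The red tab is out at (302,268), the pipe is clamped with its brass end at (335,470), the same place as before clamping. Both nuts stand at (120,318) and (489,452), apparently unmoved, and the gripper is clear.

```bash
python3 -c "
from workcell import *
print(finish_job())"
```

```text
the job is handed in; nothing more can be done
None
```

The job is handed in: the pipe is clamped in the vee against the end stop with its brass end out, the crank was stopped within about 30° of the red tab popping out, and the nuts look unmoved in the last picture.

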